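# Wind up the spring of a tool balancer

### The job

The spring tool balancer lying on the bench has been serviced and its spring is slack. Wind the spring up clockwise with the butterfly key, in as many part turns as it takes (the ratchet holds it while you take a fresh grip), until the pointer stays between the two long raised ribs on the dial. Do not wind it past the second rib, and leave the loose things round it where they are.

Things in the scene. Friction and masses are not known exactly. Their poses are not given: they have to be found in the camera images.
- balancer: spring tool balancer, fixed, lying face up: grey round body 188 mm across on a dark bolted base plate 176 x 236 x 10 mm. Origin: centre of the plate's underside, under the key's axis; z up; +y to the suspension shackle (out to 155 mm), -y to the cable nozzle (to 158 mm). Scale on the +x half of the dial (seen from above the pointer runs clockwise from +y over +x to -y), ratchet pawl on the -x half
- dial_centre (a point): centre of the aluminium dial face, on the key's axis, 58 mm above the bench; axes as the balancer's. The dial's rim stands 4 mm higher, 94 mm from the centre
- key_grip (a point): grip point of the butterfly winding key: on its axis, 100 mm above the bench; turns with the key. The flat wing lies along this point's x axis: 70 mm long, 12 mm thick (along y: grip across this), lobes from 84 to 116 mm above the bench, middle from 85 to 111 mm; z up. Below it a hub (21 mm diameter) and a ratchet wheel (84 mm diameter, top 72 mm above the bench)
- winding_key (a joint): angle of the key, rad, growing clockwise seen from above (winding). At 0, slack, the wing lies along the balancer's x axis; stop at 7.8. The spring pulls back (0.06 to 0.2 N m); a ratchet of 18 teeth holds the key at every 0.349 rad, so on release it drops back by up to one tooth
- load_pointer (a joint): angle of the pointer on the dial, rad, clockwise: one third of the key's angle. At value p it points 1.25 - p counter-clockwise from the balancer's x axis; tip 80 mm from the centre. First long raised rib at 1.75, second at 2.15 (key at 5.25 and 6.45); ribs lie 62 to 84 mm from the centre
- pawl (a joint): sprung ratchet pawl, on the -x side of the wheel: 0 = fully in a tooth gap, about 0.12 when riding over a tooth tip
- screw_tray: grey tray with screws, 87 x 130 x 44 mm, loose; origin at the centre of its underside; leave it alone
- hex_key: hex key 34 x 124 x 9 mm, loose, lying flat; leave it alone
- grease_tin: round tin, 72 mm diameter, 40 mm high, loose; origin at the centre of its underside; leave it alone

How it is judged:
By the outcome, as a careful person would: the job done as asked, in the order asked, and still so for the second after the job is handed in, with the robot touching nothing.
It also fails if it takes over 72 s, if anything falls off the work surface, if the arm or the gripper's body presses on something with over 40 N, if the wrist force passes 120 N, or if a joint passes its speed limit or range.

### The arm

A 6-joint arm with a two-finger parallel gripper is mounted at the origin on a cart in front of the work surface, level with it; the furniture and walls round the work are solid. World frame = base frame: x ahead of the robot, y to its left, z up, the work surface at z = 0. Lengths are in m, angles in degrees, forces in N, time in s.
With the tool pointing down it reaches from about 0.375 to 0.925 m from the base axis. Payload 5.7 kg.
Tool frame: the origin (TCP) lies on the mounting face of the last link; the fingertips stand 182 mm ahead of it and the grasp point (between the pads) lies 163 mm ahead of it; z points along the fingers, y is the line along which they close (so a half turn about z gives the same grasp; the last joint's range is limited). The gripper opens to 88 mm and grips with 3 to 60 N. Pads are 20 mm wide; open, the fingers measure 115 mm over their backs; the gripper's body (75 mm by 178 mm) begins 61 mm behind the grasp point.
Start: joints at [-74.605, 20.558, 86.54, -0, 72.909, -6.595], TCP at [0.225, -0.556, 0.405] pointing down, gripper open.
Joint ranges: [-170.27, 170.27], [-57.76, 135], [12.27, 136.19], [-55.21, 235.2], [11.17, 155.16], [-170.74, 170.74]. Speed limits (degrees/s): [136.94, 136.94, 180, 180, 180, 180].

### API

Orientations are given as a 3x3 rotation matrix whose columns are the frame's x, y, z axes.
In Python, from station import robot gives the robot as it stands. The module is installed in compiled form; this text tells all that it offers.
- The arm moves only by the tool move_arm, never from a script. Its argument "targets" is a list of rows, each a list of 3 entries, a list of its own where there are three numbers: the turn, a rotation vector about the tool's x, y, z in units of 6 degrees (1.0 is 6 degrees), then the shift along the tool's x, y, z in units of 25 mm (1.0 is 25 mm), then the finger opening in mm, from 0 to 87.8. A call has 1 to 12 rows; each row shifts and turns the commanded pose from where the row before left it, along the tool's axes as they then stand; what a row does not reach is not made up. A row lasts 1/12 s, in which the tool goes at most 41.7 mm and 7.16 degrees, less where a joint would pass 70% of its speed; a pose out of reach is approached as far as the arm can. A call is refused whole if a number of a shift passes 1 or a number of a turn 1, either way. A call with a gripper value outside its range is refused whole. The fingers move at their own pace and stop on an object; "newtons" is the grip in N (left out, the last holds). Time passes only in rows, so rows that do not move let the fingers close. It gives the time, the measured TCP pose, the force, the opening and the grip force at its end, in the units of the state.
- robot.observe(): the state, without advancing time (a new reading comes with each control period).
- robot.snapshot(name): name is "scene" or "top" or "wrist"; returns a dict with "frame" (384x512x3 uint8, blue, green, red), "depth" (384x512 float32, m along the optical axis (not along the pixel's ray), 0 where there is no reading), "K" (3x3 intrinsics, pixels), "pose" (4x4, takes a point from camera to world coordinates); the wrist camera has in their place "T_tool_cam" (4x4, takes a point from camera to tool coordinates, whose origin is the TCP and whose axes are the flange's). Camera axes: x right, y down, z forward; pixel columns grow to the right and rows downward; lengths in m; the calibration is good to about 2 mm. A picture is of the moment at which its call begins: read the wrist's pose just before it.
- robot.finish_job(): hands the job in; it is judged then, once.
The state is a dict: "clock": time; "q": joint angles; "qvel": joint speeds; "effort": joint torques, N m; "eef_pos": TCP position; "tcp_rot": TCP orientation; "force": force on the tool from outside, world axes, zero at the start; "moment": the same for the moment, N m; "width": finger opening in m; "gripper_force": force on a finger pad.
Only numpy, scipy, OpenCV 4.12 (cv2) and the standard library are available. Lean on these libraries where they do the work, as an engineer would, in place of code of your own. Each camera call takes 0.05 s, during which the arm holds its last target. There are 200 camera calls.

## Working session

There is one attempt and no reset: what is moved stays moved. The work goes in short steps, Python scripts to look and compute and a tool call to move; the robot and the scene stay as the last step left them, time stands still between calls to the robot, and variables do not carry over. Pictures are saved under pics/ and viewed, at most 10 in all, crops included, and the job is handed in when it is done.

Besides the shell and the picture viewer there is one more tool, called after ">>>" by a JSON object that holds its "op" and its "data", one argument or row to a line. move_arm: Moves the arm, as the interface text tells. Its arguments: {"type":"object","properties":{"targets":{"type":"array"},"newtons":{"type":"number"}},"required":["targets"]}

```bash
mkdir -p pics
python3 - <<'E'
from station import robot
import cv2,numpy as np
o=robot.observe();print(o)
for n in("top","scene"):
    s=robot.snapshot(n);np.savez(n+".npz",**s);cv2.imwrite(f"pics/{n}.png",s["frame"]);print(s["K"],s["pose"])
E
```

```text
{'clock': 0.0, 'q': array([-7.46041003e+01,  2.05971411e+01,  8.65980753e+01,  4.06600643e-04,
        7.29075313e+01, -6.59366365e+00]), 'qvel': array([-0.08957391,  0.09391143, -0.02988423,  0.09260544,  0.00594654,
       -0.03042367]), 'effort': array([-2.97573912e-03, -5.15388894e+01, -2.70725548e+01,  6.70491136e-02,
        3.50791274e-02, -1.27454109e-04]), 'eef_pos': array([ 0.22457265, -0.55600577,  0.4038236 ]), 'tcp_rot': array([[ 9.27252908e-01,  3.74435339e-01, -4.69554019e-04],
       [ 3.74435573e-01, -9.27251318e-01,  1.73073130e-03],
       [ 2.12652379e-04, -1.78064336e-03, -9.99998392e-01]]), 'force': array([0.0164962 , 0.36918716, 0.18677842]), 'moment': array([-0.05959875, -0.05497002,  0.02363431]), 'gripper_force': 0.0, 'width': 0.08813952926891858}
[[499.74656856   0.         251.71704254]
 [  0.         499.74656856 189.48267484]
 [  0.           0.           1.        ]] [[ 0.01027688 -0.99493471  0.09999657  0.48386268]
 [-0.99991695 -0.00944735  0.00876558 -0.03501273]
 [-0.00777648 -0.10007834 -0.99494917  1.39635494]
 [ 0.          0.          0.          1.        ]]
[[490.18457012   0.         262.85274195]
 [  0.         490.18457012 188.57673496]
 [  0.           0.           1.        ]] [[-0.66905345 -0.37962788  0.63894456 -0.18061599]
 [-0.74297106  0.36362833 -0.56193278  0.67760602]
 [-0.01901299 -0.85068038 -0.52533931  0.75786254]
 [ 0.          0.          0.          1.        ]]
```

View pics/top.png

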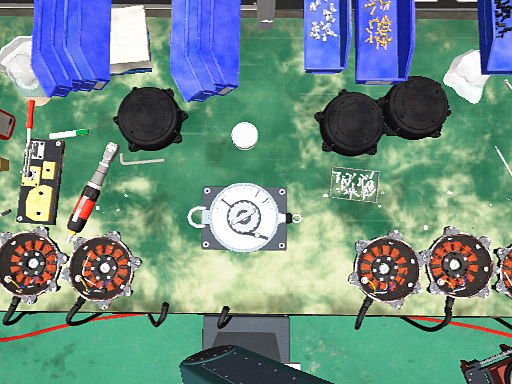

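View pics/scene.png

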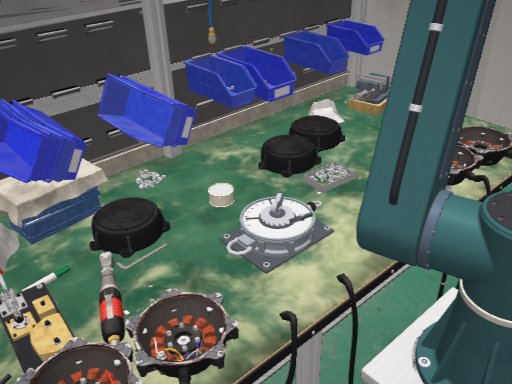

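The top view shows the balancer near pixel (243,217), with the shackle to the left (about +y world) and the cable nozzle to the right. I'll enlarge that area.

Run:
```python
import cv2,numpy as np
s=np.load("top.npz");f=s["frame"];c=cv2.resize(f[165:265,180:313],None,fx=6,fy=6,interpolation=cv2.INTER_CUBIC);cv2.imwrite("pics/crop.png",c)
K=s["K"];T=s["pose"];D=s["depth"]
v,u=np.mgrid[:384,:512];P=np.stack([(u-K[0,2])/K[0,0]*D,(v-K[1,2])/K[1,1]*D,D],-1)@T[:3,:3].T+T[:3,3]
m=np.zeros(D.shape,bool);m[165:265,180:313]=1
w=m&(P[...,2]>.085)&(D>0);q=P[w];print("wing",len(q),q.mean(0),q[:,2].max())
x=np.cov(q[:,:2].T);e,V=np.linalg.eigh(x);print(e**.5,V[:,1])
r=m&(P[...,2]>.05)&(P[...,2]<.066);q=P[r];print(len(q),q.min(0),q.max(0))
(cx,cy),rad=cv2.minEnclosingCircle((q[(np.hypot(*(q[:,:2]-P[w].mean(0)[:2]).T)<.1)][:,:2]*1000).astype(np.float32));print(cx,cy,rad)
b=m&(P[...,2]>.006)&(P[...,2]<.013);q=P[b];print(cv2.minAreaRect((q[:,:2]*1000).astype(np.float32)),len(q))
```

```text
wing 149 [ 0.54401034 -0.00150655  0.11009557] 0.12179702186512187
[0.00427496 0.01906157] [-0.50715316  0.86185595]
3033 [ 0.45103465 -0.12150087  0.05000237] [0.63634827 0.11018643 0.06599535]
549.0813598632812 -1.5456668138504028 98.79446411132812
((554.7821655273438, -7.2925872802734375), (275.670654296875, 370.44512939453125), 0.544029176235199) 2235
```

View pics/crop.png

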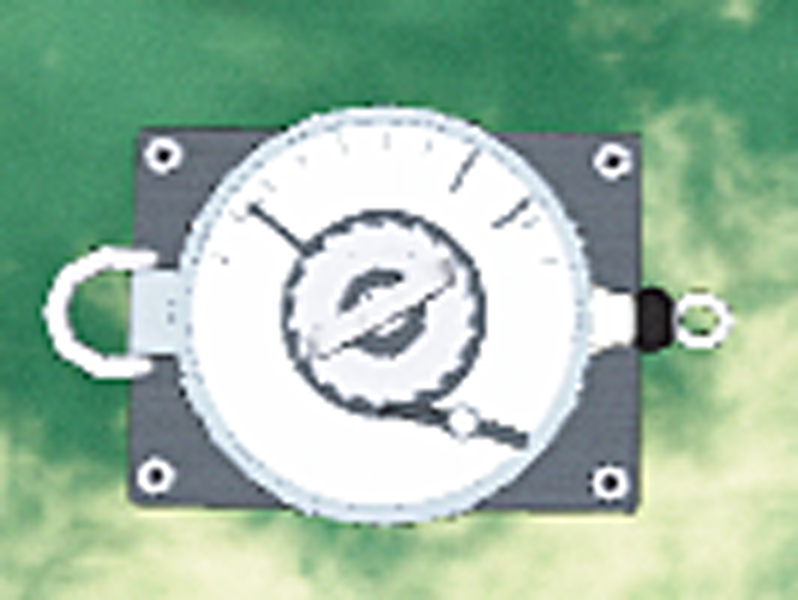

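The crop shows the pointer at (253,205) from the centre at about (385,314), so p≈0.35. The wing runs (315,352)–(452,272), so the key is at about 1.05 (3 teeth). The ribs are near (468,165) and (512,213), and the balancer's yaw is about 0. Moving above it now.

>>> {"op": "move_arm", "data": {
  "targets": [
    [[0,0,0],[0.96,-0.75,0],87],
    [[0,0,0],[0.96,-0.75,0],87],
    [[0,0,0],[0.96,-0.75,0],87],
    [[0,0,0],[0.96,-0.75,0],87],
    [[0,0,0],[0.96,-0.75,0],87],
    [[0,0,0],[0.96,-0.75,0],87],
    [[0,0,0],[0.96,-0.75,0],87],
    [[0,0,0],[0.96,-0.75,0],87],
    [[0,0,0],[0.96,-0.75,0],87],
    [[0,0,0],[0.96,-0.75,0],87],
    [[0,0,0],[0.96,-0.75,0],87],
    [[0,0,0],[0.96,-0.75,0],87]
  ]
}}

```text
clock: 1.1
eef_pos: [0.4078, -0.2383, 0.4045]
tcp_rot: [[0.927, 0.374, -0.0], [0.374, -0.927, 0.0], [-0.0, -0.001, -1.0]]
force: [0.8, -1.0, 0.2]
width: 0.0868
gripper_force: 0.0
```

>>> {"op": "move_arm", "data": {
  "targets": [
    [[0,0,0],[0.96,-0.75,0],87],
    [[0,0,0],[0.96,-0.75,0],87],
    [[0,0,0],[0.96,-0.75,0],87],
    [[0,0,0],[0.96,-0.75,0],87],
    [[0,0,0],[0.96,-0.75,0],87],
    [[0,0,0],[0.96,-0.75,0],87],
    [[0,0,0],[0.96,-0.75,0],87],
    [[0,0,0],[0.96,-0.75,0],87],
    [[0,0,0],[0.96,-0.75,0],87],
    [[0,0,-1],[0,0,0],87],
    [[0,0,-1],[0,0,0],87],
    [[0,0,-1],[0,0,0],87]
  ]
}}

```text
clock: 2.1
eef_pos: [0.5446, -0.0017, 0.4041]
tcp_rot: [[0.762, 0.648, -0.001], [0.648, -0.762, 0.0], [-0.001, -0.001, -1.0]]
force: [-0.2, -0.0, -0.1]
width: 0.0868
gripper_force: 0.0
```

>>> {"op": "move_arm", "data": {
  "targets": [
    [[0,0,-1],[0,0,0],87],
    [[0,0,-1],[0,0,0],87],
    [[0,0,-1],[0,0,0],87],
    [[0,0,-1],[0,0,0],87],
    [[0,0,-1],[0,0,0],87],
    [[0,0,-1],[0,0,0],87],
    [[0,0,-1],[0,0,0],87],
    [[0,0,-1],[0,0,0],87],
    [[0,0,-1],[0,0,0],87],
    [[0,0,-1],[0,0,0],87],
    [[0,0,-1],[0,0,0],87],
    [[0,0,-1],[0,0,0],87]
  ]
}}

```text
clock: 3.1
eef_pos: [0.5443, -0.0025, 0.4043]
tcp_rot: [[-0.379, 0.925, -0.001], [0.925, 0.379, 0.0], [0.001, -0.001, -1.0]]
force: [0.2, 0.2, 0.3]
width: 0.0871
gripper_force: 0.0
```

>>> {"op": "move_arm", "data": {
  "targets": [
    [[0,0,-1],[0,0,0],87],
    [[0,0,-0.35],[0,0,0],87],
    [[0,0,0],[0,0,0],87],
    [[0,0,0],[0,0,0],87]
  ]
}}

```text
clock: 3.43
eef_pos: [0.5444, -0.0025, 0.4044]
tcp_rot: [[-0.5, 0.866, -0.001], [0.866, 0.5, 0.0], [0.001, -0.0, -1.0]]
force: [0.4, -0.1, 0.1]
width: 0.0871
gripper_force: 0.0
```

```bash
cat > look.py <<'E'
from station import robot
import cv2,numpy as np,sys
def state():
    o=robot.observe();R=o["tcp_rot"]
    print("t",round(o["clock"],2),"pos",o["eef_pos"].round(4),"yaw",round(np.degrees(np.arctan2(R[1,0],R[0,0])),1),"z",R[:,2].round(3),"q1,q6",o["q"][[0,5]].round(1),"F",o["force"].round(1),"M",o["moment"].round(2),"w",round(o["width"]*1e3,1),"g",round(o["gripper_force"],1));return o
def cloud(n):
    o=robot.observe();s=robot.snapshot(n);K=s["K"];D=s["depth"]
    if n=="wrist":
        T=np.eye(4);T[:3,:3]=o["tcp_rot"];T[:3,3]=o["eef_pos"];T=T@s["T_tool_cam"]
    else:T=s["pose"]
    v,u=np.mgrid[:384,:512];P=np.stack([(u-K[0,2])/K[0,0]*D,(v-K[1,2])/K[1,1]*D,D],-1)@T[:3,:3].T+T[:3,3]
    P[D==0]=np.nan
    return s,K,T,P
def px(K,T,u,v,z):
    d=T[:3,:3]@[(u-K[0,2])/K[0,0],(v-K[1,2])/K[1,1],1];return T[:3,3]+d*(z-T[2,3])/d[2]
E
python3 - <<'E'
from look import *
state();s,K,T,P=cloud("wrist");np.savez("w1.npz",K=K,T=T,P=P,f=s["frame"]);cv2.imwrite("pics/w1.png",s["frame"])
t=np.load("top.npz")
print(px(t["K"],t["pose"],244.,217.1,.06),px(t["K"],t["pose"],180+383.5/6-.4,165+312/6-.4,.113))
w=(P[...,2]>.082)&(P[...,2]<.122)&(np.hypot(P[...,0]-.547,P[...,1])<.06);q=P[w];print(len(q),q.mean(0))
print(cv2.minAreaRect((q[:,:2]*1000).astype(np.float32)))
E
```

```text
t 3.43 pos [ 0.5444 -0.0025  0.4044] yaw 120.0 z [-0.001  0.    -1.   ] q1,q6 [ -7.5 -37.5] F [ 0.4 -0.1  0.1] M [-0.04 -0.13 -0.03] w 87.1 g 0.0
[ 0.5437835  -0.00337371  0.06      ] [ 0.54267765 -0.00337233  0.113     ]
914 [0.54283236 0.00124815 0.11142246]
((544.2406005859375, -1.4800262451171875), (19.08864974975586, 68.25164031982422), 29.396596908569336)
```

View pics/w1.png

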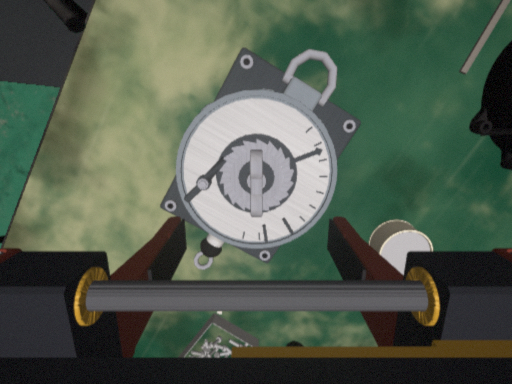

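The wrist picture shows the wing upright from (257,150) to (257,216), with the dial circle centred at about (257,168) and the pointer at (320,151). The grip yaw is right.

Run:
```python
from look import *
d=np.load("w1.npz");K,T,P=d["K"],d["T"],d["P"]
print(px(K,T,257,168.5,.061),px(K,T,257,183,.114))
# rim-based circle and wing symmetric stats
c=np.array([.5435,-.003])
for zl,zh in((.105,.122),(.112,.122)):
    q=P[(P[...,2]>zl)&(P[...,2]<zh)&(np.hypot(P[...,0]-c[0],P[...,1]-c[1])<.05)]
    print(len(q),cv2.minAreaRect((q[:,:2]*1000).astype(np.float32)))
a=P[(P[...,2]>.055)&(P[...,2]<.064)];a=a[np.hypot(*(a[:,:2]-c).T)<.1];print(cv2.minEnclosingCircle((a[:,:2]*1000).astype(np.float32)))
```

```text
[0.54207578 0.00440538 0.061     ] [0.54371875 0.00135191 0.114     ]
825 ((544.3427734375, -1.680511474609375), (11.904458045959473, 67.68141174316406), 30.25836753845215)
562 ((544.3553466796875, -1.570791244506836), (11.618778228759766, 59.734676361083984), 30.335390090942383)
((544.1338500976562, -1.4844436645507812), 93.38892364501953)
```

>>> {"op": "move_arm", "data": {
  "targets": [
    [[0,0,0],[0.03,0,0.93],87],
    [[0,0,0],[0,0,0.93],87],
    [[0,0,0],[0,0,0.93],87],
    [[0,0,0],[0,0,0.93],87],
    [[0,0,0],[0,0,0.93],60],
    [[0,0,0],[0,0,0.93],40],
    [[0,0,0],[0,0,0],20],
    [[0,0,0],[0,0,0],0],
    [[0,0,0],[0,0,0],0],
    [[0,0,0],[0,0,0],0],
    [[0,0,0],[0,0,0],0],
    [[0,0,0],[0,0,0],0]
  ],
  "newtons": 50
}}

```text
clock: 4.48
eef_pos: [0.5447, -0.0019, 0.2664]
tcp_rot: [[-0.501, 0.865, 0.002], [0.865, 0.501, -0.0], [-0.001, 0.002, -1.0]]
force: [0.5, 0.2, 0.5]
width: 0.0371
gripper_force: 0.0
```

```bash
python3 -c "
from look import *
state()"
```

```text
t 4.48 pos [ 0.5447 -0.0019  0.2664] yaw 120.1 z [ 0.002 -0.    -1.   ] q1,q6 [ -7.5 -37.6] F [0.5 0.2 0.5] M [-0.03 -0.1  -0.02] w 37.1 g 0.0
```

>>> {"op": "move_arm", "data": {
  "targets": [
    [[0,0,0],[0,0,0],0],
    [[0,0,0],[0,0,0],0],
    [[0,0,0],[0,0,0],0],
    [[0,0,0],[0,0,0],0],
    [[0,0,0],[0,0,0],0],
    [[0,0,0],[0,0,0],0],
    [[0,0,0],[0,0,0],0]
  ],
  "newtons": 50
}}

```text
clock: 5.07
eef_pos: [0.5439, -0.0021, 0.2655]
tcp_rot: [[-0.502, 0.865, -0.001], [0.865, 0.502, -0.001], [-0.0, -0.001, -1.0]]
force: [-2.5, -1.5, 6.8]
width: 0.0187
gripper_force: 50.0
```

>>> {"op": "move_arm", "data": {
  "targets": [
    [[0,0,0.3],[0,0,0],0],
    [[0,0,0.6],[0,0,0],0],
    [[0,0,0.6],[0,0,0],0],
    [[0,0,0.6],[0,0,0],0],
    [[0,0,0.6],[0,0,0],0],
    [[0,0,0.6],[0,0,0],0],
    [[0,0,0.6],[0,0,0],0],
    [[0,0,0.6],[0,0,0],0],
    [[0,0,0.5],[0,0,0],0]
  ]
}}

```text
clock: 5.82
eef_pos: [0.5439, -0.0021, 0.2655]
tcp_rot: [[0.001, 1.0, -0.001], [1.0, -0.001, -0.001], [-0.001, -0.001, -1.0]]
force: [-2.9, -1.6, 4.7]
width: 0.0188
gripper_force: 50.0
```

```bash
python3 -c "
from look import *
state()"
```

```text
t 5.82 pos [ 0.5439 -0.0021  0.2655] yaw 89.9 z [-0.001 -0.001 -1.   ] q1,q6 [-7.5 -7.4] F [-2.9 -1.6  4.7] M [-0.44  0.43  0.09] w 18.8 g 50.0
```

The width is 18.7 mm where I expected 12, so I'm checking that the key actually turned.

Run:
```python
from look import *
s,K,T,P=cloud("wrist");f=s["frame"]
t=robot.snapshot("top")["frame"][165:265,190:300]
c=robot.snapshot("scene")["frame"][150:290,200:360]
a=cv2.resize(t,(440,400),interpolation=2);b=cv2.resize(c,(360,315),interpolation=2)
m=np.zeros((590,800,3),np.uint8);m[:400,:440]=a;m[:315,440:]=b;m[320:590,440:800]=cv2.resize(f,(360,270))
cv2.imwrite("pics/m1.png",m)
```

```text
(no output)
```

View pics/m1.png

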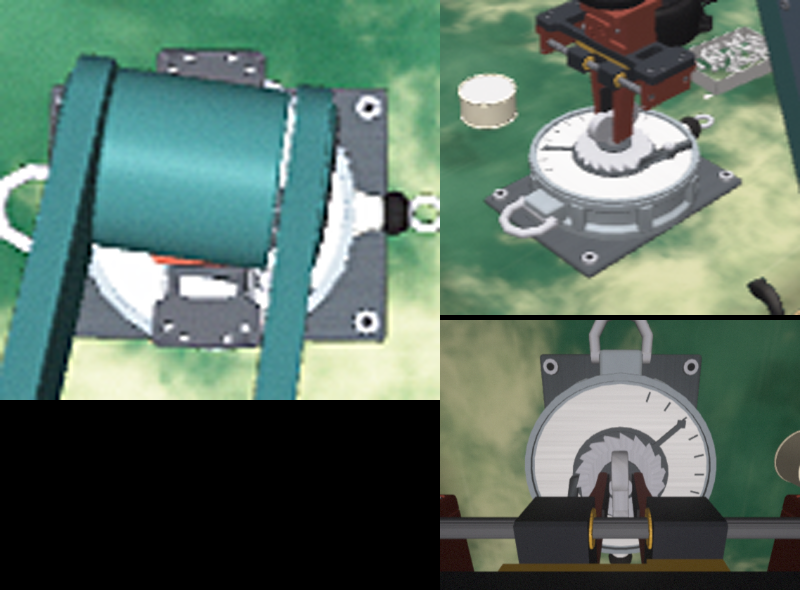

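Run:
```python
from look import *
s,K,T,P=cloud("wrist")
p=px(K,T,348.4,145,.06);c=np.array([.5442,-.0016]);d=p[:2]-c;print(p,np.degrees(np.arctan2(d[1],d[0])),np.hypot(*d))
state()
f=s["frame"];cv2.imwrite("pics/m2.png",cv2.resize(f[60:320,130:390],(780,600),interpolation=cv2.INTER_CUBIC)[:600])
```

```text
[0.60368493 0.04898136 0.06      ] 40.375256268900905 0.07808285029603163
t 6.02 pos [ 0.544  -0.0021  0.2655] yaw 90.1 z [-0.    -0.001 -1.   ] q1,q6 [-7.5 -7.6] F [-2.2 -2.3  5.4] M [-0.4   0.44  0.09] w 19.1 g 50.0
```

View pics/m2.png

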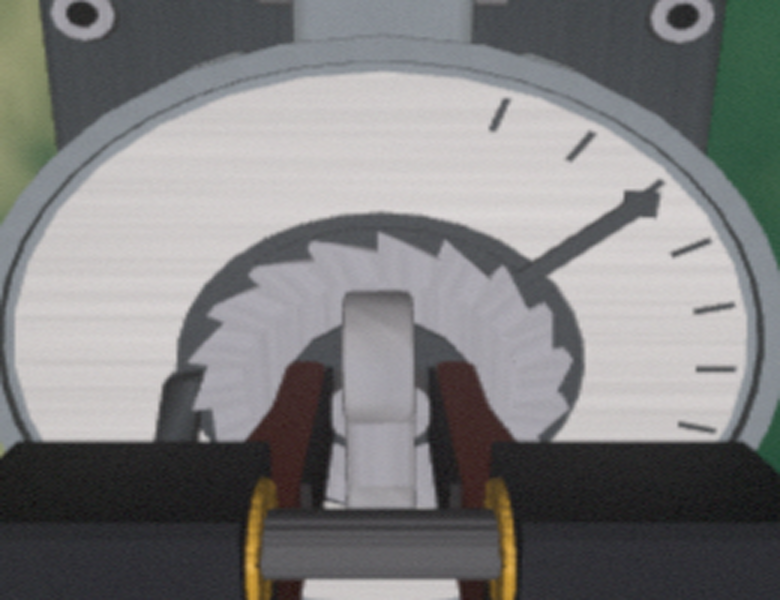

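The pointer is at about 40°, which matches the 30° turn, but the fingertips have caught the hub below the wing. I'll release, rise 6 mm and regrip on the wing at its tooth (80°).

>>> {"op": "move_arm", "data": {
  "targets": [
    [[0,0,0],[0,0,0],30],
    [[0,0,0],[0,0,0],36],
    [[0,0,0],[0,0,-0.24],36],
    [[0,0,-0.8],[0,0,0],30],
    [[0,0,-0.8],[0,0,0],0],
    [[0,0,0],[0,0,0],0],
    [[0,0,0],[0,0,0],0],
    [[0,0,0],[0,0,0],0],
    [[0,0,0],[0,0,0],0],
    [[0,0,0],[0,0,0],0],
    [[0,0,0],[0,0,0],0]
  ],
  "newtons": 50
}}

```text
clock: 6.93
eef_pos: [0.5438, -0.0019, 0.272]
tcp_rot: [[-0.166, 0.986, -0.001], [0.986, 0.166, -0.0], [-0.0, -0.001, -1.0]]
force: [-3.4, -1.5, 8.5]
width: 0.0116
gripper_force: 66.7
```

```bash
python3 -c "
from look import *
state()"
```

```text
t 6.93 pos [ 0.5438 -0.0019  0.272 ] yaw 99.5 z [-0.001 -0.    -1.   ] q1,q6 [ -7.5 -17. ] F [-3.4 -1.5  8.5] M [-0.18  0.46  0.1 ] w 11.6 g 66.7
```

>>> {"op": "move_arm", "data": {
  "targets": [
    [[0,0,0.5],[0,0,0],0],
    [[0,0,0.9],[0,0,0],0],
    [[0,0,0.9],[0,0,0],0],
    [[0,0,0.9],[0,0,0],0],
    [[0,0,0.9],[0,0,0],0],
    [[0,0,0.9],[0,0,0],0],
    [[0,0,0.9],[0,0,0],0],
    [[0,0,0.9],[0,0,0],0],
    [[0,0,0.9],[0,0,0],0],
    [[0,0,0.9],[0,0,0],0],
    [[0,0,0.9],[0,0,0],0],
    [[0,0,0.5],[0,0,0],0]
  ]
}}

```text
clock: 7.93
eef_pos: [0.5442, -0.0021, 0.272]
tcp_rot: [[0.774, 0.633, 0.0], [0.633, -0.774, -0.001], [-0.0, 0.001, -1.0]]
force: [-1.8, -2.0, 8.1]
width: 0.0112
gripper_force: 66.6
```

```bash
python3 -c "
from look import *
state()"
```

```text
t 7.93 pos [ 0.5442 -0.0021  0.272 ] yaw 39.3 z [ 0.    -0.001 -1.   ] q1,q6 [-7.5 43.3] F [-1.8 -2.   8.1] M [-0.3   0.36  0.2 ] w 11.2 g 66.6
```

>>> {"op": "move_arm", "data": {
  "targets": [
    [[0,0,0.5],[0,0,0],0],
    [[0,0,0.9],[0,0,0],0],
    [[0,0,0.9],[0,0,0],0],
    [[0,0,0.9],[0,0,0],0],
    [[0,0,0.9],[0,0,0],0],
    [[0,0,0.9],[0,0,0],0],
    [[0,0,0.9],[0,0,0],0],
    [[0,0,0.9],[0,0,0],0],
    [[0,0,0.9],[0,0,0],0],
    [[0,0,0.9],[0,0,0],0],
    [[0,0,0.9],[0,0,0],0],
    [[0,0,0.9],[0,0,0],0]
  ]
}}

```text
clock: 8.93
eef_pos: [0.5442, -0.0025, 0.272]
tcp_rot: [[0.92, -0.392, 0.0], [-0.392, -0.92, -0.002], [0.001, 0.001, -1.0]]
force: [-2.9, -4.5, 6.1]
width: 0.0115
gripper_force: 66.6
```

>>> {"op": "move_arm", "data": {
  "targets": [
    [[0,0,0.9],[0,0,0],0],
    [[0,0,0.9],[0,0,0],0],
    [[0,0,0.9],[0,0,0],0],
    [[0,0,0.9],[0,0,0],0],
    [[0,0,0.9],[0,0,0],0],
    [[0,0,0.9],[0,0,0],0],
    [[0,0,0.9],[0,0,0],0],
    [[0,0,0.8],[0,0,0],0],
    [[0,0,0],[0,0,0],0],
    [[0,0,0],[0,0,0],0]
  ]
}}

```text
clock: 9.77
eef_pos: [0.5441, -0.0027, 0.272]
tcp_rot: [[0.415, -0.91, -0.0], [-0.91, -0.415, -0.002], [0.002, 0.001, -1.0]]
force: [-3.0, -6.2, 6.6]
width: 0.0114
gripper_force: 66.7
```

Run:
```python
from look import *
state();s,K,T,P=cloud("wrist")
np.savez("w3.npz",K=K,T=T);cv2.imwrite("pics/w3.png",s["frame"])
```

```text
t 9.77 pos [ 0.5441 -0.0027  0.272 ] yaw -65.5 z [-0.    -0.002 -1.   ] q1,q6 [ -7.5 148. ] F [-3.  -6.2  6.6] M [-0.71  0.58  0.15] w 11.4 g 66.7
```

View pics/w3.png

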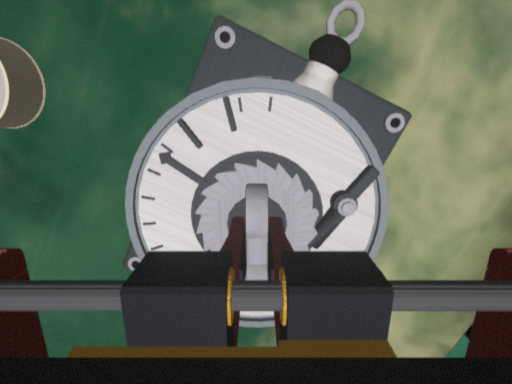

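Pointer tip is at (160,155), with the first rib at (190,133) and the second at (230,113), as expected for key ≈4.28. I'll release, lift, turn back 185° and regrip at 240°.

>>> {"op": "move_arm", "data": {
  "targets": [
    [[0,0,0],[0,0,0],30],
    [[0,0,0],[0,0,0],45],
    [[0,0,0],[0,0,0],45],
    [[0,0,0],[0,0,-0.8],45],
    [[0,0,0],[0,0,-0.8],45],
    [[0,0,-0.9],[0,0,-0.4],45],
    [[0,0,-1],[0,0,0],45],
    [[0,0,-1],[0,0,0],45],
    [[0,0,-1],[0,0,0],45],
    [[0,0,-1],[0,0,0],45],
    [[0,0,-1],[0,0,0],45],
    [[0,0,-1],[0,0,0],45]
  ]
}}

```text
clock: 10.82
eef_pos: [0.5438, -0.0017, 0.3208]
tcp_rot: [[0.916, -0.402, -0.001], [-0.402, -0.916, 0.0], [-0.001, 0.0, -1.0]]
force: [-0.7, 0.3, 0.3]
width: 0.045
gripper_force: 0.0
```

>>> {"op": "move_arm", "data": {
  "targets": [
    [[0,0,-1],[0,0,0],45],
    [[0,0,-1],[0,0,0],45],
    [[0,0,-1],[0,0,0],45],
    [[0,0,-1],[0,0,0],45],
    [[0,0,-1],[0,0,0],45],
    [[0,0,-1],[0,0,0],45],
    [[0,0,-1],[0,0,0],45],
    [[0,0,-1],[0,0,0],45],
    [[0,0,-1],[0,0,0],45],
    [[0,0,-1],[0,0,0],45],
    [[0,0,-1],[0,0,0],45],
    [[0,0,-1],[0,0,0],45]
  ]
}}

```text
clock: 11.82
eef_pos: [0.5438, -0.0017, 0.3207]
tcp_rot: [[0.665, 0.747, -0.001], [0.747, -0.665, 0.0], [-0.001, -0.001, -1.0]]
force: [-1.2, 0.5, 0.3]
width: 0.0449
gripper_force: 0.0
```

>>> {"op": "move_arm", "data": {
  "targets": [
    [[0,0,-1],[0,0,0],45],
    [[0,0,-1],[0,0,0],45],
    [[0,0,-1],[0,0,0],45],
    [[0,0,-1],[0,0,0],45],
    [[0,0,-1],[0,0,0],45],
    [[0,0,-1],[0,0,0],45],
    [[0,0,-1],[0,0,0],45],
    [[0,0,-1],[0,0,0],45],
    [[0,0,-1],[0,0,0],45],
    [[0,0,-1],[0,0,0],45],
    [[0,0,-1],[0,0,0],45],
    [[0,0,-1],[0,0,0],45]
  ]
}}

```text
clock: 12.82
eef_pos: [0.5438, -0.0017, 0.3208]
tcp_rot: [[-0.504, 0.863, -0.001], [0.863, 0.504, 0.0], [0.001, -0.001, -1.0]]
force: [1.0, -0.2, 0.2]
width: 0.0451
gripper_force: 0.0
```

Run:
```python
from look import *
state();s,K,T,P=cloud("wrist")
np.savez("w4.npz",K=K,T=T);cv2.imwrite("pics/w4.png",s["frame"])
q=P[(P[...,2]>.105)&(P[...,2]<.12)&(np.hypot(P[...,0]-.544,P[...,1]+.002)<.045)]
print(len(q),cv2.minAreaRect((q[:,:2]*1000).astype(np.float32)))
```

```text
t 12.82 pos [ 0.5438 -0.0017  0.3208] yaw 120.3 z [-0.001  0.    -1.   ] q1,q6 [ -7.5 -37.8] F [ 1.  -0.2  0.2] M [ 0.01 -0.12  0.02] w 45.1 g 0.0
1504 ((543.9625244140625, -1.0683612823486328), (11.657628059387207, 65.67180633544922), 30.043014526367188)
```

View pics/w4.png

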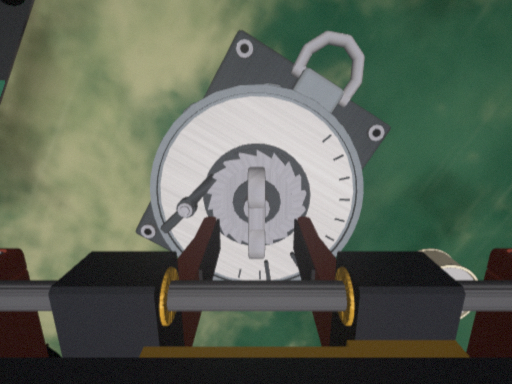

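The wing is upright at (257,170–257) and the fit gives -60°, so the key is held at 240°. The pointer is hidden behind the right finger, as expected. Descending to grip.

>>> {"op": "move_arm", "data": {
  "targets": [
    [[0,0,0],[0,0,0.65],45],
    [[0,0,0],[0,0,0.65],45],
    [[0,0,0],[0,0,0.65],40],
    [[0,0,0],[0,0,0],20],
    [[0,0,0],[0,0,0],0],
    [[0,0,0],[0,0,0],0],
    [[0,0,0],[0,0,0],0],
    [[0,0,0],[0,0,0],0],
    [[0,0,0],[0,0,0],0],
    [[0,0,0],[0,0,0],0]
  ],
  "newtons": 50
}}

```text
clock: 13.7
eef_pos: [0.5439, -0.0023, 0.2733]
tcp_rot: [[-0.502, 0.865, -0.0], [0.865, 0.502, -0.001], [-0.001, -0.001, -1.0]]
force: [-3.9, -3.8, 6.8]
width: 0.0118
gripper_force: 50.0
```

>>> {"op": "move_arm", "data": {
  "targets": [
    [[0,0,0.5],[0,0,0],0],
    [[0,0,0.9],[0,0,0],0],
    [[0,0,0.9],[0,0,0],0],
    [[0,0,0.9],[0,0,0],0],
    [[0,0,0.9],[0,0,0],0],
    [[0,0,0.9],[0,0,0],0],
    [[0,0,0.9],[0,0,0],0],
    [[0,0,0.9],[0,0,0],0],
    [[0,0,0.9],[0,0,0],0],
    [[0,0,0.9],[0,0,0],0],
    [[0,0,0.9],[0,0,0],0],
    [[0,0,0.5],[0,0,0],0]
  ]
}}

```text
clock: 14.7
eef_pos: [0.5439, -0.0023, 0.2733]
tcp_rot: [[0.502, 0.865, -0.0], [0.865, -0.502, -0.001], [-0.001, 0.0, -1.0]]
force: [-4.4, -3.5, 5.9]
width: 0.012
gripper_force: 50.0
```

Run:
```python
from look import *
state();s,K,T,P=cloud("wrist")
np.savez("w5.npz",K=K,T=T);cv2.imwrite("pics/w5.png",s["frame"])
```

```text
t 14.7 pos [ 0.5439 -0.0023  0.2733] yaw 59.8 z [-0.    -0.001 -1.   ] q1,q6 [-7.5 22.7] F [-4.4 -3.5  5.9] M [-0.66  0.63  0.14] w 12.0 g 50.0
```

View pics/w5.png

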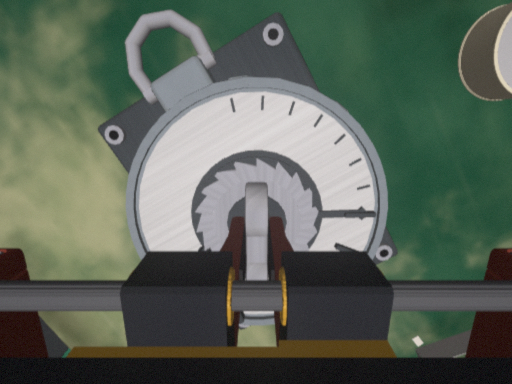

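The pointer at (350,213) lies right on the first rib, which matches key 300°. Turning 46° more to 346° lets it drop back to the 340° tooth (5.93), mid-band.

>>> {"op": "move_arm", "data": {
  "targets": [
    [[0,0,0.5],[0,0,0],0],
    [[0,0,0.8],[0,0,0],0],
    [[0,0,0.8],[0,0,0],0],
    [[0,0,0.8],[0,0,0],0],
    [[0,0,0.8],[0,0,0],0],
    [[0,0,0.8],[0,0,0],0],
    [[0,0,0.8],[0,0,0],0],
    [[0,0,0.8],[0,0,0],0],
    [[0,0,0.8],[0,0,0],0],
    [[0,0,0.8],[0,0,0],0],
    [[0,0,0],[0,0,0],0],
    [[0,0,0],[0,0,0],0]
  ]
}}

```text
clock: 15.75
eef_pos: [0.5439, -0.0023, 0.2733]
tcp_rot: [[0.971, 0.24, -0.0], [0.24, -0.971, -0.001], [-0.0, 0.001, -1.0]]
force: [-3.7, -3.6, 5.9]
width: 0.0119
gripper_force: 50.0
```

>>> {"op": "move_arm", "data": {
  "targets": [
    [[0,0,0],[0,0,0],20],
    [[0,0,0],[0,0,0],40],
    [[0,0,0],[0,0,0],45],
    [[0,0,0],[0,0,0],45],
    [[0,0,0],[0,0,-0.8],45],
    [[0,0,0],[0,0,-0.9],45],
    [[0,0,0],[0,0,-0.9],45],
    [[0,0,0],[0,0,-0.9],45],
    [[0,0,0],[0,0,-0.9],45],
    [[0,0,0],[0,0,-0.9],45],
    [[0,0,0],[0,0,0],45],
    [[0,0,0],[0,0,0],45]
  ]
}}

```text
clock: 16.75
eef_pos: [0.5446, -0.0018, 0.406]
tcp_rot: [[0.971, 0.24, 0.003], [0.24, -0.971, -0.0], [0.003, 0.001, -1.0]]
force: [-0.0, -0.1, -0.7]
width: 0.0447
gripper_force: 0.0
```

Run:
```python
from look import *
state();s,K,T,P=cloud("wrist")
np.savez("w6.npz",K=K,T=T);cv2.imwrite("pics/w6.png",s["frame"])
q=P[(P[...,2]>.105)&(P[...,2]<.12)&(np.hypot(P[...,0]-.544,P[...,1]+.002)<.045)]
print(len(q),cv2.minAreaRect((q[:,:2]*1000).astype(np.float32)))
```

```text
t 16.75 pos [ 0.5446 -0.0018  0.406 ] yaw 13.9 z [ 0.003 -0.    -1.   ] q1,q6 [-7.5 68.6] F [-0.  -0.1 -0.7] M [ 0.03 -0.04  0.  ] w 44.7 g 0.0
794 ((545.3591918945312, -2.4508438110351562), (67.73838806152344, 12.006612777709961), 20.541967391967773)
```

View pics/w6.png

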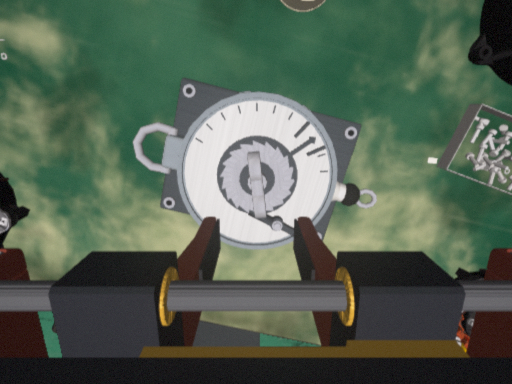

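The pointer tip at (313,138) sits between the two ribs, at (302,130) and (316,151). The wing fit gives 340°, so the ratchet is holding and the robot is clear. Handing in.

```bash
python3 -c "
from station import robot
print(robot.finish_job())"
```

```text
the job is handed in; nothing more can be done
None
```

The balancer spring is wound up: the ratchet holds the key at about 5.93 rad, so the pointer sits between the two ribs (about 1.98). The arm did not touch any of the loose things, and I handed the job in at about 17 s.

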